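Show which objective goes into which rack seat

ROBOT

A 6-joint arm with a two-finger parallel gripper is mounted at the origin on the work surface. World frame = base frame: x ahead of the robot, y to its left, z up, the work surface at z = 0. Lengths are in m, angles in rad, forces in N, time in s.
With the tool pointing down it reaches from about 0.375 to 0.9 m from the base axis. Payload 3.1 kg.
Tool frame: the origin (TCP) lies midway between the tips of the shut fingers; the grasp point (between the pads) lies 19 mm behind it; x points along the fingers, z is the direction in which the jaws open and shut, and the axes are right-handed (so a half turn about x gives the same grasp; the last joint's range is limited). The gripper opens to 87 mm and grips with 3 to 60 N. Pads are 19 mm wide; open, the fingers measure 117 mm over their backs; the gripper's body (75 mm by 190 mm) begins 51 mm behind the grasp point.
Start: joints at [-1.395, 0.527, 1.433, -0, 1.181, -0.178], TCP at [0.217, -0.586, 0.223] pointing down, gripper open.
Joint ranges: [-3.08, 3.08], [-0.75, 2.2], [0.22, 2.44], [-1.43, 4.57], [0, 2.65], [-2.85, 2.85]. Speed limits (rad/s): [2.79, 2.79, 3.14, 3.14, 3.14, 3.14].

INTERFACE

Orientations are given as a unit quaternion [x, y, z, w].
In Python, from rig import readout, imaging, robot gives the robot as it stands. The module is installed in compiled form; this text tells all that it offers.
- The arm moves only by the tool play_rows, never from a script. Its argument "rows" is text: rows parted by semicolons, each of 7 numbers parted by spaces: the turn, a rotation vector about the tool's x, y, z in rad, then the shift along the tool's x, y, z in mm, then the closure, from 0 (fully open) to 1 (shut). In form: ax ay az tx ty tz gripper; .... A call has 1 to 8 rows; each row shifts and turns the commanded pose from where the row before left it, along the tool's axes as they then stand; what a row does not reach is not made up. A row lasts 1/12 s, in which the tool goes at most 41.7 mm and 7.16 degrees, less where a joint would pass 70% of its speed; a pose out of reach is approached as far as the arm can. A call with a gripper value outside its range is refused whole. The fingers move at their own pace and stop on an object; "squeeze" is the grip in N (left out, the last holds). Time passes only in rows, so rows that do not move let the fingers close. It gives the time, the measured TCP pose, the force and the opening at its end, in the units of the state.
- readout.get_obs(): the state, without advancing time (a new reading comes with each control period).
- imaging.camera(name): name is "scene" or "side" or "wrist"; returns the picture (384x512x3 uint8, blue, green, red); there is no depth.
- imaging.camera_info(name): a dict with "K" (3x3 intrinsics, pixels), "k1" (the pictures are not rectified: a ray, as slopes to the right and down, at radius r is drawn at 1 + k1 r^2 times it, then the intrinsics apply), "world_to_cam" (4x4, takes a point from world to camera coordinates). Camera axes: x right, y down, z forward; pixel columns grow to the right and rows downward; lengths in m; the calibration is good to about 2 mm. A picture is of the moment at which its call begins: read the wrist's pose just before it. camera_info takes no time and is no camera call; for the wrist camera it gives the pose at the moment of the call.
- robot.hand_in(): hands the job in, once; it reports no verdict.
The state is a dict: "time": time; "q": joint angles; "joint_velocities": joint speeds; "joint_torque": joint torques, N m; "position": TCP position; "tool_rot": TCP orientation; "ft_force": force on the tool from outside, world axes, zero at the start; "moment": the same for the moment, N m; "grip_width": finger opening in m.
Only numpy, scipy, OpenCV 4.12 (cv2) and the standard library are available. Lean on these libraries where they do the work, as an engineer would, in place of code of your own. Each camera call takes 0.05 s, during which the arm holds its last target. There are 200 camera calls.

TASK

Show a new colleague which microscope objective to put away and where: point down at the tallest of the four objectives standing on the black mat, fingertips about 2 cm above its nose, and stay there for two seconds; then point the same way, about 2 cm above the rack, at the one empty seat of the storage rack and finish while still pointing at it. Only point: touch nothing, move nothing, and pass high over the other objectives so that you do not seem to mean one of them.

Things in the scene. Friction and masses are not known exactly. Their poses are not given: they have to be found in the camera images.
- obj_tall_top (a point): nose tip (top centre) of a microscope objective, bare metal, 80 mm high, 31 mm across, one of the four standing nose up on the black mat; the point is on its axis at its very top; clearly the tallest of the four
- obj_a_top (a point): nose tip (top centre) of a microscope objective, bare metal, 46 mm high, 30 mm across, one of the four standing nose up on the black mat; the point is on its axis at its very top
- obj_b_top (a point): nose tip (top centre) of a microscope objective, bare metal, 52 mm high, 33 mm across, one of the four standing nose up on the black mat; the point is on its axis at its very top
- obj_c_top (a point): nose tip (top centre) of a microscope objective, bare metal, 42 mm high, 29 mm across, one of the four standing nose up on the black mat; the point is on its axis at its very top
- stored_a_top (a point): nose tip (top centre) of a microscope objective, bare metal, 46 mm high, 30 mm across, standing in one of the rack's seats, its lower 12 mm inside the seat; the point is on its axis at its very top
- stored_b_top (a point): nose tip (top centre) of a microscope objective, bare metal, 42 mm high, 30 mm across, standing in one of the rack's seats, its lower 12 mm inside the seat; the point is on its axis at its very top
- stored_c_top (a point): nose tip (top centre) of a microscope objective, bare metal, 50 mm high, 30 mm across, standing in one of the rack's seats, its lower 12 mm inside the seat; the point is on its axis at its very top
- seat_mouth (a point): centre of the mouth of the one empty seat of the storage rack: a round recess 36 mm across and 12 mm deep, the point level with the rack's top face (30 mm above the table). The seats lie in a 64 mm square, so stored objectives stand 64 mm away on two sides, rising up to 38 mm above the rack's top: closed fingers fit between them, wide open ones may not
- rack: storage rack, grey plastic block 150 x 150 x 30 mm, fixed; origin under its centre, x and y along its sides; four seats at x = +-32 mm, y = +-32 mm, three of them filled
- mat: black rubber mat 200 x 200 x 3 mm, fixed; origin under its centre, x and y along its sides. The four objectives stand near its corners, a small amber oil bottle (55 mm high) in the middle and a flat white lens cap (10 mm high) near one edge. Rack and mat may each be on the left or on the right

How it is judged:
On the way, in this order (a step that is already met when the one before it is completed fails the run):
1. the fingertips dwell just above the tallest objective on the mat (horizontal distance between the grasp point and obj_tall_top below 0.018 m and z of the grasp point in the frame of obj_tall_top between 0.018 and 0.075 m), for 1.5 s.
2. then the fingertips point from just above at the empty seat of the rack (horizontal distance between the grasp point and seat_mouth below 0.018 m and z of the grasp point in the frame of seat_mouth between 0.018 and 0.075 m), for 0.3 s.
At the end, for the whole second after the job is handed in: the fingers still point at the empty seat: the grasp point (about 19 mm behind the fingertips) is within 18 mm of the seat's axis and 18 to 75 mm above its mouth; all seven objectives are within 5 mm of where they started (all of step 2 and distance of each of obj_tall_top, obj_a_top, obj_b_top, obj_c_top, stored_a_top, stored_b_top, stored_c_top from where it was at the start of the episode below 0.005 m); the robot touches nothing.
It fails at once if the robot touches something (contact force between any of the fingers, the arm and anything else above 0.5 N).
It fails at once if an objective is moved or lifted by more than 8 mm (distance of any of obj_tall_top, obj_a_top, obj_b_top, obj_c_top, stored_a_top, stored_b_top, stored_c_top from where it was at the start of the episode above 0.008 m).
It fails at once if the robot points at another objective: grasp point within 15 mm of its axis and less than 55 mm above its top (fingertips less than about 36 mm above it) ((horizontal distance between the grasp point and obj_a_top below 0.015 m and z of the grasp point in the frame of obj_a_top below 0.055 m) or (horizontal distance between the grasp point and obj_b_top below 0.015 m and z of the grasp point in the frame of obj_b_top below 0.055 m) or (horizontal distance between the grasp point and obj_c_top below 0.015 m and z of the grasp point in the frame of obj_c_top below 0.055 m) or (horizontal distance between the grasp point and stored_a_top below 0.015 m and z of the grasp point in the frame of stored_a_top below 0.055 m) or (horizontal distance between the grasp point and stored_b_top below 0.015 m and z of the grasp point in the frame of stored_b_top below 0.055 m) or (horizontal distance between the grasp point and stored_c_top below 0.015 m and z of the grasp point in the frame of stored_c_top below 0.055 m)).
It also fails if it takes over 40 s, if anything falls off the work surface, if the arm or the gripper's body presses on something with over 40 N, if the wrist force passes 120 N, or if a joint passes its speed limit or range.

## Working session

There is one attempt and no reset: what is moved stays moved. The work goes in short steps, Python scripts to look and compute and a tool call to move; the robot and the scene stay as the last step left them, time stands still between calls to the robot, and variables do not carry over. Pictures are saved under pics/ and viewed, about 8 in all and at most 12, crops included, and the job is handed in when it is done.

Besides the shell and the picture viewer there is one more tool, called after "Call:" by a JSON object that holds its "name" and its "arguments", one argument or row to a line. play_rows: Moves the arm, as the interface text tells. Its arguments: {"type":"object","properties":{"rows":{"type":"string"},"squeeze":{"type":"number"}},"required":["rows"]}

```bash
mkdir -p pics
cat > h.py <<'E'
import numpy as np, cv2
from rig import readout, imaging, robot
def undist(n,uv):
    c=imaging.camera_info(n);K=np.array(c["K"]);k=c["k1"]
    d=(np.array(uv,float)-[K[0,2],K[1,2]])/[K[0,0],K[1,1]]
    s=d.copy()
    for _ in range(30): s=d/(1+k*(s@s))
    return s
def ray(n,uv):
    T=np.array(imaging.camera_info(n)["world_to_cam"]);R=T[:3,:3]
    return -R.T@T[:3,3], R.T@np.r_[undist(n,uv),1]
def onplane(n,uv,z):
    o,d=ray(n,uv); return o+d*(z-o[2])/d[2]
def proj(n,p):
    c=imaging.camera_info(n);K=np.array(c["K"]);T=np.array(c["world_to_cam"])
    x=T[:3,:3]@np.array(p)+T[:3,3]; s=x[:2]/x[2]; s=s*(1+c["k1"]*(s@s))
    return s*[K[0,0],K[1,1]]+[K[0,2],K[1,2]]
def tri(n1,a,n2,b):
    o1,d1=ray(n1,a);o2,d2=ray(n2,b)
    t=np.linalg.lstsq(np.c_[d1,-d2],o2-o1,rcond=None)[0]
    p,q=o1+d1*t[0],o2+d2*t[1]; return (p+q)/2,np.linalg.norm(p-q)
E
python3 - <<'E'
from h import *
o=readout.get_obs();print({k:np.round(o[k],3) for k in("time","q","position","tool_rot","grip_width")})
for n in("scene","side"):
    im=imaging.camera(n);cv2.imwrite(f"pics/{n}.png",im)
    print(n,np.round(ray(n,(256,192)),3))
E
```

```text
{'time': np.float64(0.0), 'q': array([-1.396,  0.528,  1.434,  0.   ,  1.181, -0.178]), 'position': array([ 0.216, -0.586,  0.222]), 'tool_rot': array([ 0.405,  0.581, -0.404,  0.58 ]), 'grip_width': np.float64(0.087)}
scene [[ 0.817 -0.349  0.753]
 [-0.324  0.436 -0.84 ]]
side [[ 0.386  0.7    0.619]
 [ 0.157 -0.795 -0.587]]
```

View pics/scene.png

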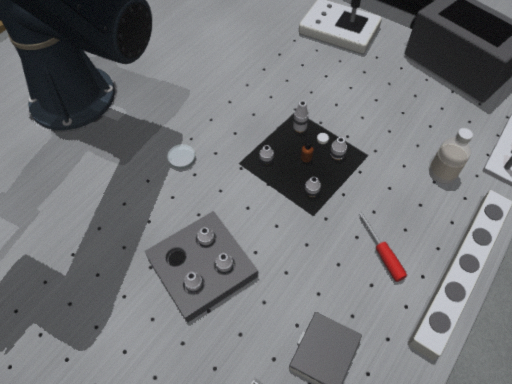

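View pics/side.png

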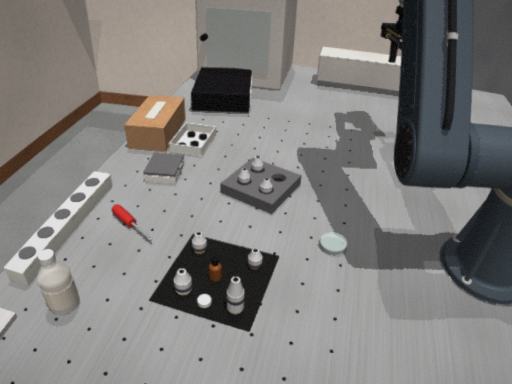

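The scene view shows the tallest objective with its nose at about (301,102) and the empty seat at about (176,257). In the side view they are at (236,281) and (279,177). I'll enlarge these areas and measure.

Run:
```python
from h import *
a=cv2.imread("pics/scene.png");b=cv2.imread("pics/side.png")
f=lambda im,x,y:cv2.resize(im[y:y+50,x:x+50],(400,300*4//3*1),interpolation=cv2.INTER_CUBIC)
cs=[f(a,276,92),f(b,211,272),f(a,151,232),f(b,254,152)]
m=np.vstack([np.hstack(cs[:2]),np.hstack(cs[2:])]);cv2.imwrite("pics/c.png",cv2.resize(m,(600,600)))
print(tri("scene",(301.5,102),"side",(236,281)),tri("scene",(176,257),"side",(279,177.5)))
print(onplane("scene",(301.5,102),.083),onplane("side",(236,281),.083),onplane("scene",(176,257),.03),onplane("side",(279,177.5),.03))
# others: noses
for s,t,h in [((266,149),(255,252),'c?'),((340,140),(182,272),''),((314,181),(199,236),''),((206,229),(266,182),''),((224,256),(257,159),''),((192,275),(244,172),'')]:
    print(*[np.round(v,3) for v in tri("scene",s,"side",t)])
```

```text
(array([0.50392115, 0.23708324, 0.08400477]), np.float64(0.0012027453346283947)) (array([ 0.50139608, -0.1721651 ,  0.030708  ]), np.float64(0.002920607923675293))
[0.502863   0.23780191 0.083     ] [0.5046841  0.23649273 0.083     ] [ 0.50258973 -0.17162772  0.03      ] [ 0.50031569 -0.17436074  0.03      ]
[0.497 0.118 0.042] 0.0
[0.612 0.218 0.055] 0.001
[0.619 0.106 0.045] 0.002
[ 0.522 -0.105  0.058] 0.0
[ 0.572 -0.142  0.088] 0.038
[ 0.573 -0.176  0.039] 0.042
```

View pics/c.png

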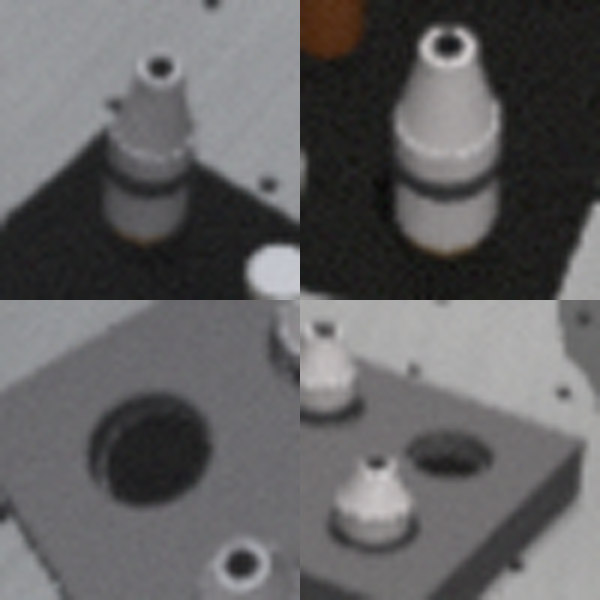

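The crops put the tall nose at scene (302.3,102.9) and side (235.1,279.1). The empty seat is at scene (175.7,256.7) and side (278.7,177.3). I had the last two rack noses paired the wrong way round, so I'll redo those and check the geometry.

Run:
```python
from h import *
from scipy.spatial.transform import Rotation as R
P={}
for k,s,t in [('tall',(302.3,102.9),(235.1,279.1)),('seat',(175.7,256.7),(278.7,177.3)),('s1',(206,229),(266,182)),('s2',(224,256),(244,172)),('s3',(192,275),(257,159))]:
    P[k],e=tri("scene",s,"side",t);print(k,np.round(P[k],4),round(e,4))
print([round(np.linalg.norm((P[k]-P['seat'])[:2]),4) for k in('s1','s2','s3')], onplane("scene",(175.7,256.7),.03))
o=readout.get_obs();Rm=R.from_quat(o["tool_rot"]).as_matrix();print(Rm.round(4))
def loc(a,b): return (Rm.T@(np.array(b)-a)*1000).round(1)
p=o["position"];t=P['tall'];s=P['seat']
for z in(.223,):
  print("->seat", loc(p,[s[0],s[1],p[2]]),"seat->tall",loc([s[0],s[1],0],[t[0],t[1],0]))
```

```text
tall [0.5067 0.2346 0.0852] 0.0001
seat [ 0.5016 -0.1721  0.0316] 0.0016
s1 [ 0.5218 -0.1052  0.0579] 0.0005
s2 [ 0.582  -0.1287  0.0607] 0.0004
s3 [ 0.5624 -0.1893  0.0661] 0.0008
[np.float64(0.0699), np.float64(0.0913), np.float64(0.0632)] [ 0.50175442 -0.17150404  0.03      ]
[[-4.000e-04  9.381e-01  3.465e-01]
 [ 1.900e-03  3.465e-01 -9.381e-01]
 [-1.000e+00  3.000e-04 -1.900e-03]]
->seat [   0.7  410.8 -289.1] seat->tall [   0.8  145.7 -379.8]
```

The measurements agree with the given sizes: nose height is 0.083–0.085, seat plane about 0.03, and the stored objectives lie about 64, 64 and 91 mm from the seat. I'll move high with the fingers shut, passing over the seat area and on towards the tall objective.

Call:
{"name": "play_rows", "arguments": {
  "rows": "0 0 0 0 26 -18 1;0 0 0 0 26 -18 1;0 0 0 0 26 -18 1;0 0 0 0 26 -18 1;0 0 0 0 26 -18 1;0 0 0 0 26 -18 1;0 0 0 0 26 -18 1;0 0 0 0 26 -18 1"
}}

```text
time: 0.77
position: [0.3622, -0.3775, 0.2223]
tool_rot: [0.404, 0.58, -0.404, 0.58]
ft_force: [0.6, 0.2, 1.2]
grip_width: 0.0415
```

Call:
{"name": "play_rows", "arguments": {
  "rows": "0 0 0 0 26 -18 1;0 0 0 0 26 -18 1;0 0 0 0 26 -18 1;0 0 0 0 26 -18 1;0 0 0 0 26 -18 1;0 0 0 0 26 -18 1;0 0 0 0 26 -18 1;0 0 0 0 20 -18 1"
}}

```text
time: 1.43
position: [0.5025, -0.1724, 0.2223]
tool_rot: [0.404, 0.58, -0.404, 0.58]
ft_force: [-0.1, 0.6, -0.5]
grip_width: 0.0005
```

Call:
{"name": "play_rows", "arguments": {
  "rows": "0 0 0 0 12 -32 1;0 0 0 0 12 -32 1;0 0 0 0 12 -32 1;0 0 0 0 12 -32 1;0 0 0 0 12 -32 1;0 0 0 0 12 -32 1;0 0 0 0 12 -32 1;0 0 0 0 12 -32 1"
}}

```text
time: 2.1
position: [0.5021, 0.101, 0.2223]
tool_rot: [0.404, 0.58, -0.404, 0.58]
ft_force: [0.1, -0.5, -0.4]
grip_width: 0.0004
```

Call:
{"name": "play_rows", "arguments": {
  "rows": "0 0 0 0 12 -32 1;0 0 0 0 12 -32 1;0 0 0 0 12 -30 1;0 0 0 0 12 -30 1;0 0 0 0 0 0 1;0 0 0 0 0 0 1"
}}

```text
time: 2.6
position: [0.5042, 0.2337, 0.2221]
tool_rot: [0.403, 0.581, -0.403, 0.581]
ft_force: [0.0, -0.3, -0.9]
grip_width: 0.0
```

```bash
cat > s.py <<'E'
import sys
from h import *
from scipy.spatial.transform import Rotation as R
o=readout.get_obs();Rm=R.from_quat(o["tool_rot"]).as_matrix()
t=np.array(eval(sys.argv[1]));print(o["time"],o["position"].round(4),Rm[:,0].round(3),o["grip_width"],"go",(Rm.T@(t-o["position"])*1000).round(1))
E
python3 s.py .5067,.2346,.105
python3 -c "
from h import *
cv2.imwrite('pics/w1.png',imaging.camera('wrist'));print(proj('wrist',[.5067,.2346,.084]))"
```

```text
2.6 [0.5042 0.2337 0.2221] [-0.001 -0.    -1.   ] 4.6139978992130526e-05 go [117.1   2.8   0. ]
[255.6784422  180.48771581]
```

View pics/w1.png

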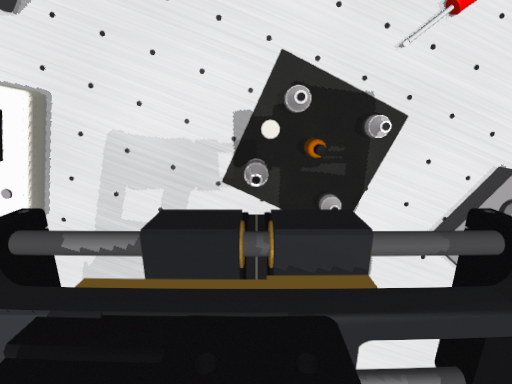

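The wrist view shows the tall nose at (256,180), against a prediction of (255.7,180.5), so the position holds. I'll descend onto its axis and dwell for more than 2 s.

Call:
{"name": "play_rows", "arguments": {
  "rows": "0 0 0 20 3 0 1;0 0 0 20 0 0 1;0 0 0 20 0 0 1;0 0 0 20 0 0 1;0 0 0 15 0 0 1;0 0 0 12 0 0 1;0 0 0 8 0 0 1;0 0 0 2 0 0 1"
}}

```text
time: 3.32
position: [0.5068, 0.2317, 0.1041]
tool_rot: [0.404, 0.581, -0.406, 0.579]
ft_force: [-0.0, 0.2, -1.1]
grip_width: 0.0004
```

Call:
{"name": "play_rows", "arguments": {
  "rows": "0 0 0 0 0 0 1;0 0 0 0 0 0 1;0 0 0 0 0 0 1;0 0 0 0 0 0 1;0 0 0 0 0 0 1;0 0 0 0 0 0 1;0 0 0 0 0 0 1;0 0 0 0 0 0 1"
}}

```text
time: 3.98
position: [0.5077, 0.2334, 0.1057]
tool_rot: [0.404, 0.58, -0.404, 0.58]
ft_force: [-0.5, -0.7, -0.2]
grip_width: -0.0
```

```bash
python3 s.py .5067,.2346,.105
python3 -c "
from h import *
a=imaging.camera('scene');b=imaging.camera('side')
m=np.hstack([cv2.resize(a[60:160,250:350],(400,400)),cv2.resize(b[220:320,190:290],(400,400))])
cv2.imwrite('pics/d.png',m)"
```

```text
3.9833 [0.5077 0.2334 0.1057] [ 0.  0. -1.] -2.335227643276809e-05 go [ 0.7 -0.5 -1.4]
```

View pics/d.png

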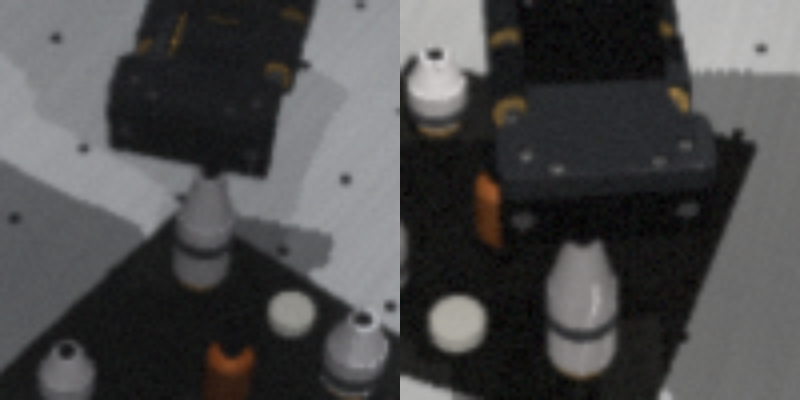

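Both views show the fingers directly above the tall nose, undisturbed at scene crop (210,175) and side crop (580,240). I'll finish the dwell, go up, and cross high to the seat.

Call:
{"name": "play_rows", "arguments": {
  "rows": "0 0 0 0 0 0 1;0 0 0 0 0 0 1;0 0 0 0 0 0 1;0 0 0 0 0 0 1;0 0 0 0 0 0 1;0 0 0 0 0 0 1;0 0 0 0 0 0 1;0 0 0 0 0 0 1"
}}

```text
time: 4.75
position: [0.5076, 0.2333, 0.1055]
tool_rot: [0.404, 0.58, -0.404, 0.58]
ft_force: [-0.2, -0.4, 0.3]
grip_width: 0.0005
```

Call:
{"name": "play_rows", "arguments": {
  "rows": "0 0 0 0 0 0 1;0 0 0 0 0 0 1;0 0 0 0 0 0 1;0 0 0 0 0 0 1;0 0 0 0 0 0 1;0 0 0 0 0 0 1;0 0 0 0 0 0 1;0 0 0 0 0 0 1"
}}

```text
time: 5.42
position: [0.5076, 0.2334, 0.1056]
tool_rot: [0.404, 0.58, -0.404, 0.58]
ft_force: [0.9, 0.8, 0.3]
grip_width: 0.0003
```

Call:
{"name": "play_rows", "arguments": {
  "rows": "0 0 0 0 0 0 1;0 0 0 -10 0 0 1;0 0 0 -20 0 0 1;0 0 0 -20 0 0 1;0 0 0 -20 0 0 1;0 0 0 -20 0 0 1;0 0 0 -20 0 0 1;0 0 0 -6 0 0 1"
}}

```text
time: 6.08
position: [0.5095, 0.2339, 0.2254]
tool_rot: [0.406, 0.579, -0.402, 0.582]
ft_force: [0.3, -0.1, -1.3]
grip_width: 0.0004
```

Call:
{"name": "play_rows", "arguments": {
  "rows": "0 0 0 0 -12 32 1;0 0 0 0 -12 32 1;0 0 0 0 -12 32 1;0 0 0 0 -12 32 1;0 0 0 0 -12 32 1;0 0 0 0 -12 32 1;0 0 0 0 -12 32 1;0 0 0 0 -12 32 1"
}}

```text
time: 6.75
position: [0.5057, -0.0415, 0.2214]
tool_rot: [0.404, 0.58, -0.404, 0.58]
ft_force: [0.5, 0.1, 0.2]
grip_width: 0.0011
```

Call:
{"name": "play_rows", "arguments": {
  "rows": "0 0 0 0 -12 32 1;0 0 0 0 -12 32 1;0 0 0 0 -12 30 1;0 0 0 0 -12 30 1;0 0 0 0 0 0 1;0 0 0 0 0 0 1;0 0 0 0 0 0 1"
}}

```text
time: 7.33
position: [0.5035, -0.1724, 0.2211]
tool_rot: [0.405, 0.581, -0.404, 0.579]
ft_force: [-0.3, -0.3, 0.1]
grip_width: 0.0005
```

```bash
python3 s.py .5015,-.172,.051
python3 -c "
from h import *
cv2.imwrite('pics/w2.png',imaging.camera('wrist'));print(proj('wrist',[.5015,-.172,.03]))"
```

```text
7.3333 [ 0.5035 -0.1724  0.2211] [-0.001  0.001 -1.   ] 0.0004590962450246948 go [170.1  -1.7  -0.8]
[256.431308   175.92808286]
```

View pics/w2.png

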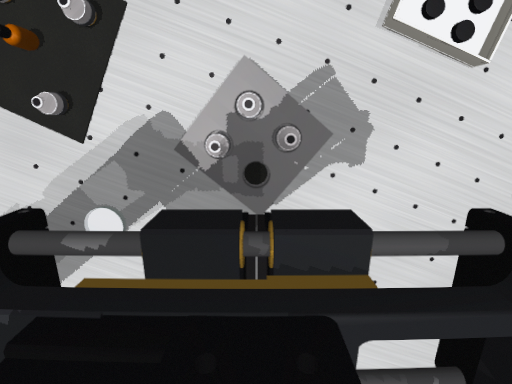

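The wrist view shows the empty seat at (256,174), against a prediction of (256.4,175.9), about 2 mm off. The stored objectives stand clear ahead. I'll descend.

Call:
{"name": "play_rows", "arguments": {
  "rows": "0 0 0 20 -1 0 1;0 0 0 22 0 0 1;0 0 0 22 0 0 1;0 0 0 22 0 0 1;0 0 0 22 0 0 1;0 0 0 22 0 0 1;0 0 0 15 0 0 1;0 0 0 10 0 0 1"
}}

```text
time: 8.05
position: [0.5024, -0.171, 0.065]
tool_rot: [0.403, 0.582, -0.404, 0.579]
ft_force: [0.2, -0.3, 0.3]
grip_width: 0.0005
```

Call:
{"name": "play_rows", "arguments": {
  "rows": "0 0 0 8 0 0 1;0 0 0 5 0 0 1;0 0 0 1 0 0 1;0 0 0 0 0 0 1;0 0 0 0 0 0 1;0 0 0 0 0 0 1;0 0 0 0 0 0 1;0 0 0 0 0 0 1"
}}

```text
time: 8.72
position: [0.5035, -0.1736, 0.0531]
tool_rot: [0.404, 0.58, -0.404, 0.581]
ft_force: [0.4, 0.5, 0.8]
grip_width: 0.0006
```

```bash
python3 s.py .5015,-.172,.051
python3 -c "
from h import *
a=imaging.camera('scene');b=imaging.camera('side')
m=np.hstack([cv2.resize(a[200:330,130:260],(400,400)),cv2.resize(b[100:230,200:330],(400,400))])
cv2.imwrite('pics/e.png',m)"
```

```text
8.7167 [ 0.5035 -0.1736  0.0531] [ 0.001 -0.001 -1.   ] 0.0006464665466536651 go [ 2.1 -1.4 -2.2]
```

View pics/e.png

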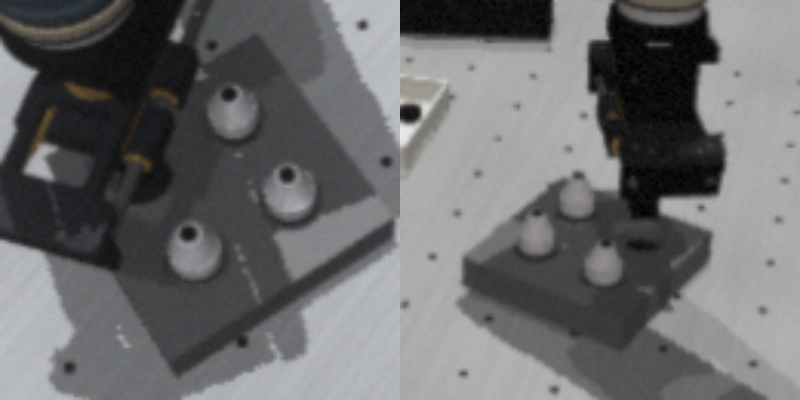

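The fingertips are about 2 cm over the empty seat (side crop (645,215) above the seat at (645,240)). The three stored objectives are undisturbed and nothing is being touched. Handing in.

```bash
python3 -c "
from rig import robot
print(robot.hand_in())"
```

```text
the job is handed in; nothing more can be done
None
```

I pointed at the tallest objective, then at the empty rack seat, and handed the job in while still pointing at the seat. `hand_in` gave no verdict.

- **Tall objective:** I found its nose at about (0.507, 0.235, 0.084). The shut fingertips stayed about 2 cm above it, within about 2 mm sideways, for a little over 2 s.
- **Crossing:** The arm crossed with the fingertips at about 0.22 m, well above every objective.
- **Empty seat:** I found its mouth at about (0.5015, -0.172, 0.03). The last reading put the fingertips at (0.5035, -0.1736, 0.053), which is about 2.5 mm off the axis and 23 mm above the mouth. The grasp point is therefore about 42 mm above it.
- **Checks:** The two wrist-camera checks matched the predicted positions to within 2 pixels. The force readings stayed within 1.3 N, with no sign of contact. The last pictures show the stored objectives standing as before.
- **Disagreements:** One stored objective measured 70 mm from the seat instead of 64 mm; I put that down to rough pixel picks and didn't re-measure it. The scene and side cameras differed by 1.6 mm on the seat.

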